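Set and shut the cam clamp of a gel casting stand

TASK

Of the two gel casting stands, take the one whose cassette has its comb pushed fully in. Its clamp is set too slack: tighten the round adjuster nut until the cam lever, swung over from open, meets firm resistance about midway through its swing, then swing the lever fully closed so that the cassette is held firmly but not crushed. Leave the other stand (comb drawn out) and everything else on the bench undisturbed, and let go at the end.

Things in the scene. Friction and masses are not known exactly. Their poses are not given: they have to be found in the camera images.
- ready: Fixed casting stand to work on (comb pushed in), origin under its foot (135 by 170 mm), front (-x) roughly to the robot. In its bed's frame, in mm: cassette within x -50 to 51, y -42 to 42, top z 14; a bar over it along y, top about z 60; nut's axis along z through (0, 66); lever hinged about a y line through (0, -66, 66 less the nut's travel) between cheeks up to z 76. The other stand is alike.
- ready_bed: Its sloping black bed, 150 mm up the slope by 170 mm wide. Origin: middle of the bed's surface, 85 mm above the table. x up the slope (away from the stand's front), y left when looking up the slope, z out of the bed, leaning 27 degrees from vertical towards the stand's front. The whole clamp is built square to this frame.
- ready_nut (a joint): Angle (rad) of the adjuster nut; grows as it is tightened, clockwise seen from above; needs about 0.4 N m and stays where left. Its zero means nothing. Each radian lowers nut, bar and lever hinge by 2.1 mm. At the start it is too loose by roughly 1.4 to 4.6 rad: the lever meets resistance only late in its swing or not at all. Turn it while the lever is not under load.
- ready_lever (a joint): Angle q (rad) of the cam lever: 0 open, 2.05 closed (parallel to the bed, pointing down the slope), midway about 1. In the bed's frame it points along (-sin(q-0.48), 0, cos(q-0.48)). It has 0.1 N m of drag and stays where left. Its cam lowers the bar (q > 0.35) by 14 mm x (cos(1.9-q)-0.02), besides the nut, and goes over centre at q = 1.9.
- ready_bar: Aluminium bar lowered by nut and cam together (handle only nut and lever). Once it bears through the pad on the cassette, a stiff spring and the cam's friction resist the lever, about 3 N more at the paddle for each 0.1 rad, up to some 20 N when set right; the cam is self-locking. Resistance begins at the same total descent by nut plus cam: a mm more by the nut means it begins a mm of cam travel earlier.
- ready_nut_grip (a point): On the nut's axis, where to grip it. The nut is a knurled round aluminium thumb nut of 44 mm diameter and 30 mm height on a narrower 6 mm flange; this point is 12 mm under its flat top and 24 mm above the plate it sits on. It may be gripped from any side. Its z axis is the nut's axis, pointing up and away from the bed.
- ready_lever_grip (a point): Middle of the lever's black paddle (42 mm long, 22 mm wide along the hinge line, 11 mm thick), 83 mm from the hinge line; the lever ends 104 mm from it. Its z axis points along the lever to the tip, its y axis along the hinge line, its -x axis the way it closes. It can be pushed over from behind (the up-slope side) and then down with shut fingers.
- ready_pad: Black rubber pad, 16 by 50 mm, under the bar, that presses on the middle of the cassette (its pose is of no use for handling).
- ready_cassette: The cassette to be clamped: a loose sandwich of two glass plates, 90 mm by 84 mm by 14 mm, lying on the bed against a ledge, with a white comb pushed fully into its upper edge. Its origin is the middle of the stand's foot.
- ready_cassette_mid (a point): Centre of that cassette.
- ready_comb_back (a point): Middle of the white back (10 by 70 by 14 mm) of that cassette's comb: pushed in, it lies close against the glass edge.
- spare_comb_back (a point): Middle of the white back of the other cassette's comb: drawn out, it stands 16 mm clear of the glass edge with the teeth showing. The other stand, its nut and its lever must be left alone.
- spare_nut_mark (a point): Scratch mark on the rim of the other stand's nut, top face.
- spare_lever_grip (a point): Middle of the other stand's lever grip.
- tip_box: Pipette tip box, 92 by 52 mm, 48 mm high, between the stands; a bystander, origin at the middle of its underside.
- reagent_bottle: Glass bottle, 64 mm diameter, 150 mm high; a bystander, origin at the middle of its underside.
- beaker: Glass beaker, 66 mm diameter, 85 mm high; a bystander, origin at the middle of its underside.
- small_jar: Amber jar, 44 mm diameter, 50 mm high; a bystander, origin at the middle of its underside.
- spare_comb: Loose white comb lying flat, 70 mm long, 10 mm high; a bystander, origin at the middle of its underside.
- gel_scraper: Black-handled scraper lying flat, 160 mm long; a bystander, origin at the middle of its underside.
Mind the look-alikes: they are no part of the job. What is shaped like the ready but purple is not meant.

How it is judged (in metres and radians):
On the way:
1. the lever, about midway through its swing, already bears on the cassette (value of joint ready_lever between 0.7 and 1.4 rad and contact force between ready_pad and ready_cassette above 2 N), for 0.04 s.
At the end, for the whole second after the job is handed in: Lever of the pushed-in-comb stand closed (over 1.95 rad), pad pressing its cassette with 12 to 22 N (resistance began at about 0.78 to 1.08 rad), cassette at rest with its centre within 18 mm of the bed's middle; other stand and bystanders undisturbed; robot lets go (value of joint ready_lever above 1.95 rad and contact force between ready_pad and ready_cassette between 12 and 22.5 N and distance between ready_cassette_mid and ready_bed below 0.018 m and linear speed of ready_cassette below 0.01 m/s); the robot touches nothing.
It fails at once if the other stand's nut was turned (its mark moved over 8 mm) (distance of spare_nut_mark from where it was at the start of the episode above 0.008 m).
It fails at once if the other stand's lever was moved (over 20 mm) (distance of spare_lever_grip from where it was at the start of the episode above 0.02 m).
It fails at once if the other cassette was shifted (over 15 mm) (distance of spare_comb_back from where it was at the start of the episode above 0.015 m).
It fails at once if a bystander was disturbed (moved over 30 mm) (distance of any of tip_box, reagent_bottle, beaker, small_jar, spare_comb, gel_scraper from where it was at the start of the episode above 0.03 m).
It also fails if it takes over 72 s, if anything falls off the work surface, if the arm or the gripper's body presses on something with over 40 N, if the wrist force passes 120 N, or if a joint passes its speed limit or range.

ROBOT

A 7-joint arm with a two-finger parallel gripper is mounted at the origin on the work surface. World frame = base frame: x ahead of the robot, y to its left, z up, the work surface at z = 0. Lengths are in m, angles in degrees, forces in N, time in s.
With the tool pointing down it reaches from about 0.425 to 0.875 m from the base axis. Payload 4.7 kg.
Tool frame: the origin (TCP) lies midway between the tips of the shut fingers; the grasp point (between the pads) lies env.grip_point_offset behind it (env.grip_point_offset is the distance from the TCP to the grasp point, in m); z points along the fingers, y is the line along which they close (so a half turn about z gives the same grasp; the last joint's range is limited). The gripper opens to 87 mm and grips with 3 to 60 N. Pads are 19 mm wide; open, the fingers measure 117 mm over their backs; the gripper's body (75 mm by 190 mm) begins 51 mm behind the grasp point.
Start: joints at [-65.483, 18.392, -4.016, 83.108, 1.295, 78.541, -3.26], TCP at [0.261, 0.595, 0.223] pointing down, gripper open.
Joint ranges: [-163.93, 163.93], [-17.29, 119.83], [-79.2, 71.16], [3.27, 140.29], [-89.18, 269.18], [5.43, 117.66], [-154.24, 154.24]. Speed limits (degrees/s): [147.25, 147.25, 180, 180, 180, 180, 180].

INTERFACE

Orientations are given as [roll, pitch, yaw] about the fixed x, y, z axes, in that order (R = Rz(yaw) Ry(pitch) Rx(roll)).
In Python, from cell import env gives the robot as it stands.
- The arm moves only by the shell command python3 -m creep 'ROWS' [FORCE]. ROWS is a JSON object of lists of equal length, an entry for each row: "translation": the shift along the tool's x, y, z in units of 0.08 m (1.0 is 0.08 m), a list of three; "turn": the turn, a rotation vector about the tool's x, y, z in units of 180 degrees (1.0 is 180 degrees), a list of three; "grip": the opening, from 0 (shut) to 1 (fully open). In form: {"translation": [[x, y, z], ...], "turn": [[ax, ay, az], ...], "grip": [grip, ...]}. A call has 1 to 5 rows; each row shifts and turns the commanded pose from where the row before left it, along the tool's axes as they then stand; what a row does not reach is not made up. A row lasts 1/8 s, in which the tool goes at most 62.5 mm and 10.7 degrees, less where a joint would pass 70% of its speed; a pose out of reach is approached as far as the arm can. A call with a number of a shift or a turn outside -1 to 1 is refused whole. A call with a gripper value outside its range is refused whole. The fingers move at their own pace and stop on an object; FORCE is the grip in N (left out, the last holds). Time passes only in rows, so rows that do not move let the fingers close. It gives the time, the measured TCP pose, the force, the opening and the grip force at its end, in the units of the state.
- env.get_obs(): the state, without advancing time (a new reading comes with each control period).
- env.read_camera(name): name is "scene" or "top" or "wrist"; returns a dict with "frame" (400x640x3 uint8, red, green, blue), "z_map" (400x640 float32, m along the optical axis (not along the pixel's ray), 0 where there is no reading), "K" (3x3 intrinsics, pixels), "D" ([k1, k2, p1, p2, k3] as OpenCV has them; the pictures are not rectified), "rvec" (rotation vector, rad) and "tvec" (3), from world to camera coordinates, as OpenCV has them. Camera axes: x right, y down, z forward; pixel columns grow to the right and rows downward; lengths in m; the calibration is good to about 2 mm. A picture is of the moment at which its call begins.
- env.sign_off(): hands the job in; it is judged then, once.
The state is a dict: "time_s": time; "qpos": joint angles; "joint_velocities": joint speeds; "effort": joint torques, N m; "tool_pos": TCP position; "tool_rot": TCP orientation; "force": force on the tool from outside, world axes, zero at the start; "wrist_torque": the same for the moment, N m; "grip_width": finger opening in m; "grasp_force": force on a finger pad.
Only numpy, scipy, OpenCV 4.12 (cv2) and the standard library are available. Lean on these libraries where they do the work, as an engineer would, in place of code of your own. Each camera call takes 0.05 s, during which the arm holds its last target. There are 200 camera calls.

## Working session

There is one attempt and no reset: what is moved stays moved. The work goes in short steps, Python scripts to look and compute and a shell command to move; the robot and the scene stay as the last step left them, time stands still between calls to the robot, and variables do not carry over. Pictures are saved under pics/ and viewed, at most 10 in all, crops included, and the job is handed in when it is done.

```bash
ls; mkdir -p pics
cat > h.py <<'E'
import numpy as np, cv2
from scipy.spatial.transform import Rotation as R
from cell import env
def cloud(c):
    h,w=c["z_map"].shape
    u,v=np.meshgrid(np.arange(w),np.arange(h))
    p=cv2.undistortPoints(np.stack([u,v],-1).reshape(-1,1,2).astype(float),c["K"],c["D"]).reshape(h,w,2)
    z=c["z_map"].astype(float)
    P=np.dstack([p[...,0]*z,p[...,1]*z,z])
    M=cv2.Rodrigues(np.array(c["rvec"],float))[0]
    W=(P-np.array(c["tvec"]).reshape(3))@M
    W[z==0]=np.nan
    return W
E
python3 - <<'E'
from h import *
for n in("scene","top"):
    c=env.read_camera(n); cv2.imwrite(f"pics/{n}0.png",c["frame"][...,::-1]); np.save(f"{n}.npy",cloud(c))
print(env.get_obs(), env.grip_point_offset)
E
```

```text
pics
{'time_s': 0.1, 'qpos': array([-65.48492167,  18.43530922,  -4.01583149,  83.16800125,
         1.2975692 ,  78.5415074 ,  -3.26190578]), 'joint_velocities': array([ 0.0827338 , -0.17922194,  0.08481791, -0.08225746,  0.03535926,
       -0.04959399, -0.10716978]), 'effort': array([ 1.87706896e-04, -4.92572808e+01, -4.05569477e-01, -3.13401675e+01,
       -6.42823800e-02,  3.94723972e-02,  5.46696845e-05]), 'tool_pos': array([0.26119741, 0.594665  , 0.22156454]), 'tool_rot': array([-1.79900560e+02,  7.91760732e-03,  1.56293417e+02]), 'force': array([ 0.7356228 , -0.15574791, -0.04413005]), 'wrist_torque': array([-0.03348663,  0.03776555, -0.03050932]), 'grasp_force': 0.0, 'grip_width': 0.0870062542508801} 0.0187
```

View pics/scene0.png

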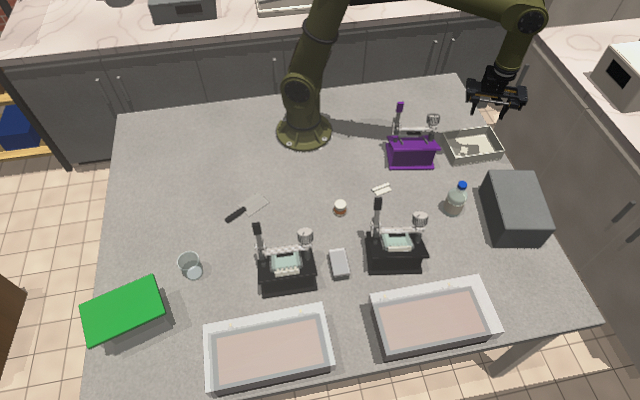

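View pics/top0.png

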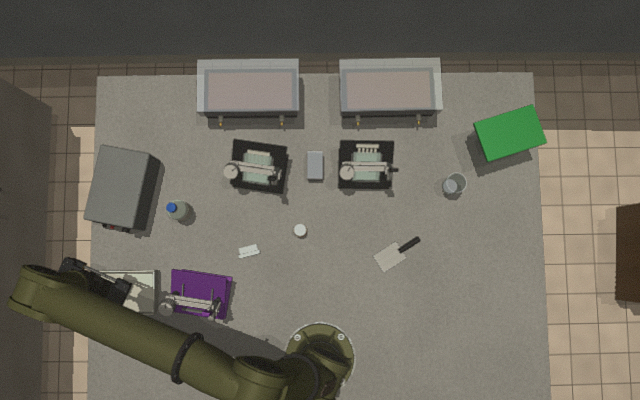

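Candidates are the left black stand (top px 259,167), the right black stand (366,165) and the purple one (200,293, excluded by colour). In the top view the right stand shows comb teeth at (367,149), so it looks drawn out and the left looks pushed in. I'll check this in one crop and measure the left stand.

Run:
```python
from h import *
im=cv2.imread("pics/top0.png")[130:205,215:410]
cv2.imwrite("pics/crop0.png",cv2.resize(im,None,fx=4,fy=4,interpolation=cv2.INTER_CUBIC))
W=np.load("top.npy")
f=lambda a:np.round(a,3).tolist()
for n,(u,v) in dict(nut=(232,172),mid=(258,167),tipbox=(315,165)).items(): print(n,f(W[v,u]))
# all points in left stand region
S=W[130:205,215:300].reshape(-1,3); C=cv2.imread("pics/top0.png")[130:205,215:300].reshape(-1,3)
k=(S[:,2]>.02); S=S[k];C=C[k]
print(np.nanmin(S,0),np.nanmax(S,0))
# minimum area rect of the dark black points
d=(C.max(1)<60)&(S[:,2]<.13)
r=cv2.minAreaRect((S[d][:,:2]*1000).astype(np.float32)); print(r,d.sum())
# scene cloud above-table points in same area
V=np.load("scene.npy").reshape(-1,3)
c=np.array(r[0])/1000
m=(abs(V[:,0]-c[0])<.13)&(abs(V[:,1]-c[1])<.13)&(V[:,2]>.02)
np.save("sv.npy",V[m]); print(m.sum())
```

```text
nut [0.579, 0.252, 0.175]
mid [0.603, 0.182, 0.117]
tipbox [0.621, 0.005, 0.045]
[0.53617407 0.09117015 0.0456521 ] [0.69677946 0.28066406 0.24926519]
((614.4912109375, 185.7118377685547), (170.46902465820312, 133.12969970703125), 80.81057739257812) 1075
2717
```

View pics/crop0.png

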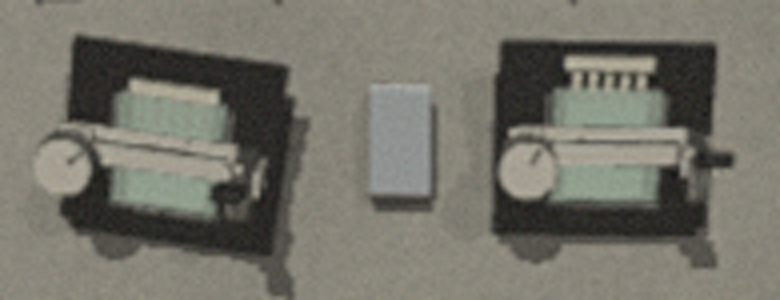

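The crop shows the left stand's comb back against the glass at (175,92). The right stand has its teeth showing at (610,80), so ready is the left stand. Its nut is at about (62,165) in the crop and its black lever at about (230,190).

```bash
cat >> h.py <<'E'
O=np.array([.6145,.1857,.085]); YAW=-9.2
def bedR(yaw=YAW): return (R.from_euler("z",yaw,degrees=True)*R.from_euler("y",-27,degrees=True)).as_matrix()
def b2w(p,yaw=YAW): return O+bedR(yaw)@np.array(p,float)/1000
def w2b(P,yaw=YAW): return (P-O)@bedR(yaw)*1000
E
python3 - <<'E'
from h import *
im=cv2.imread("pics/top0.png")
for n,s in(("top",np.s_[130:205,215:300]),("scene",None)):
    W=np.load(n+".npy"); P=W.reshape(-1,3) if s is None else W[s].reshape(-1,3)
    I=(im if n=="top" else cv2.imread("pics/scene0.png")); C=I[s].reshape(-1,3) if s else I.reshape(-1,3)
    B=w2b(P); ok=np.isfinite(B).all(1)&(abs(B[:,0])<120)&(abs(B[:,1])<110)&(B[:,2]>-12)&(B[:,2]<190); B=B[ok];C=C[ok]
    bed=(abs(B[:,2])<12)&(C.max(1)<60); print(n,"bed z",np.median(B[bed][:,2]),B[bed][:,:2].min(0),B[bed][:,:2].max(0), bed.sum())
    A=np.c_[B[bed][:,:2],np.ones(bed.sum())]; print(" plane",np.linalg.lstsq(A,B[bed][:,2],rcond=None)[0])
    nut=(np.hypot(B[:,0],B[:,1]-66)<32)&(B[:,2]>55)
    zt=np.percentile(B[nut][:,2],[50,90,97]); t=nut&(B[:,2]>zt[1]-5)
    print(" nut",zt,cv2.minEnclosingCircle(B[t][:,:2].astype(np.float32)),B[t].mean(0))
    lv=(abs(B[:,1]+66)<25)&(B[:,2]>85); print(" lever",lv.sum(),B[lv].min(0),B[lv].max(0),np.median(B[lv],0))
    bar=(abs(B[:,1])<35)&(B[:,2]>35)&(B[:,2]<75); print(" bar",np.percentile(B[bar][:,2],[10,50,90]),np.median(B[bar],0))
    cs=(abs(B[:,2]-14)<5)&(abs(B[:,0])<50)&(abs(B[:,1])<50)&(C.max(1)>90); print(" cass",np.median(B[cs],0),B[cs].min(0),B[cs].max(0))
W=np.load("top.npy"); b=W[195:225,160:195].reshape(-1,3); print("bottle",np.nanmean(b[b[:,2]>.05],0),np.nanmax(b[:,2]))
E
```

```text
top bed z -0.08855129713672501 [-75.09099997 -85.23127781] [75.50447606 85.24843014] 1069
 plane [-0.0004352   0.00025835 -0.18473034]
 nut [ 96.14561215 101.8561327  103.6264345 ] ((0.46256083250045776, 64.98403930664062), 21.348447799682617) [ 0.75725634 65.7032105  99.98489239]
 lever 58 [-20.71395915 -77.56575417  85.16773714] [ 26.54318195 -56.39320954 172.26668605] [ 18.66827221 -67.8529233  163.27255316]
 bar [47.50288039 51.89903411 55.97528397] [ 6.84590914  0.65827708 51.89903411]
 cass [16.18521279  1.90182771 13.92528015] [-49.80481588 -47.18817979   9.04084859] [49.99356305 46.44355524 18.95951681]
scene bed z 1.027689227028257 [-68.91603937 -85.70410593] [78.13066486 83.26858781] 651
 plane [-2.50066256e-02  1.59004479e-05  1.39604004e+00]
 nut [ 89.2090906  100.02494906 101.09682954] ((1.2579877376556396, 66.6711196899414), 23.696504592895508) [ 2.28013063 65.40171179 99.12179761]
 lever 155 [  5.51127068 -78.00119309  86.582562  ] [ 25.58830804 -54.69071792 169.06686164] [ 16.02247386 -66.61740828 138.1750563 ]
 bar [49.08864676 52.80041501 55.41889155] [ 6.84028759  1.15391226 52.80041501]
 cass [16.59614764 -2.84847956 15.30611993] [-34.91690953 -47.36977969   9.00070069] [49.92534234 47.55850101 18.81139177]
bottle [0.47587494 0.4311136  0.10786448] 0.15821167042430745
```

```bash
cat >> h.py <<'E'
def pose():
    o=env.get_obs(); return np.array(o["tool_pos"]),R.from_euler("xyz",o["tool_rot"],degrees=True).as_matrix()
def plan(p1,R1,n,start=None):
    p,M=start or pose()
    w=R.from_matrix(M.T@R1).as_rotvec(); dR=R.from_rotvec(w/n).as_matrix(); d=(p1-p)/n
    print("turn/row",np.round(w/n/np.pi,4).tolist(),"deg",np.degrees(np.linalg.norm(w)).round(1),"step mm",(np.linalg.norm(d)*1000).round(1))
    for i in range(n): print(i,np.round(M.T@d/.08,3).tolist()); M=M@dR
def toolR(ang):  # tool z=-bed z; ang about tool z from tool y = bed y (x=-bed x)
    B=bedR(); return np.c_[-B[:,0],B[:,1],-B[:,2]]@R.from_euler("z",ang,degrees=True).as_matrix()
def show():
    o=env.get_obs(); print(o["time_s"],"bed",w2b(o["tool_pos"]).round(1),"q",o["qpos"].round(1),"F",o["force"].round(1),"T",o["wrist_torque"].round(2),"g",round(o["grip_width"],4),o["grasp_force"])
E
python3 - <<'E'
from h import *
p,M=pose(); up=p+[0,0,.1]
print(b2w([0,66,170]))
plan(b2w([0,66,175]),toolR(0),10,(up,M))
E
```

```text
[0.54886658 0.26319037 0.23647111]
turn/row [-0.002, -0.0149, -0.0079] deg 30.6 step mm 44.5
0 [-0.493, -0.235, 0.101]
1 [-0.482, -0.248, 0.123]
2 [-0.469, -0.261, 0.143]
3 [-0.455, -0.273, 0.163]
4 [-0.44, -0.285, 0.183]
5 [-0.424, -0.297, 0.201]
6 [-0.407, -0.309, 0.219]
7 [-0.388, -0.32, 0.236]
8 [-0.369, -0.331, 0.251]
9 [-0.348, -0.341, 0.266]
```

```bash
python3 -m creep '{"translation":[[0,0,-0.6],[0,0,-0.65],[-0.49,-0.235,0.1],[-0.48,-0.25,0.12],[-0.47,-0.26,0.145]],"turn":[[0,0,0],[0,0,0],[-0.002,-0.015,-0.008],[-0.002,-0.015,-0.008],[-0.002,-0.015,-0.008]],"grip":[1,1,1,1,1]}' && python3 -m creep '{"translation":[[-0.455,-0.275,0.165],[-0.44,-0.285,0.18],[-0.425,-0.3,0.2],[-0.405,-0.31,0.22],[-0.39,-0.32,0.235]],"turn":[[-0.002,-0.015,-0.008],[-0.002,-0.015,-0.008],[-0.002,-0.015,-0.008],[-0.002,-0.015,-0.008],[-0.002,-0.015,-0.008]],"grip":[1,1,1,1,1]}' && python3 -m creep '{"translation":[[-0.37,-0.33,0.25],[-0.35,-0.34,0.265],[0,0,0]],"turn":[[-0.002,-0.015,-0.008],[-0.002,-0.015,-0.008],[0,0,0]],"grip":[1,1,1]}'
python3 - <<'E'
from h import *
show()
c=env.read_camera("wrist"); cv2.imwrite("pics/w1.png",c["frame"][...,::-1]); np.save("w1.npy",cloud(c))
B=w2b(np.load("w1.npy").reshape(-1,3))
t=(np.hypot(B[:,0],B[:,1]-66)<35)&(abs(B[:,2]-100)<6)
print(t.sum(),np.median(B[t],0) if t.any() else "")
if t.any(): print(cv2.minEnclosingCircle(B[t][:,:2].astype(np.float32)))
plan(b2w([0,66,72]),toolR(0),4)
E
```

```text
time_s: 0.72
tool_pos: [0.3474, 0.4948, 0.2978]
tool_rot: [179.3, 8.2, 160.6]
force: [0.5, 0.1, -0.4]
grip_width: 0.0867
grasp_force: 0.0
time_s: 1.35
tool_pos: [0.4902, 0.329, 0.2576]
tool_rot: [179.3, 21.8, 167.9]
force: [0.1, 0.2, -0.5]
grip_width: 0.0866
grasp_force: 0.0
time_s: 1.72
tool_pos: [0.5477, 0.2597, 0.2408]
tool_rot: [-180.0, 27.1, 170.7]
force: [-0.5, 0.2, -0.1]
grip_width: 0.0872
grasp_force: 0.0
1.725 bed [  1.5  62.4 174.1] q [-49.3  -2.    9.  108.8  24.7  57.5  29.9] F [-0.5  0.2 -0.1] T [ 0.1   0.58 -0.01] g 0.0872 0.0
2552 [-2.34093935 68.12469838 98.99201402]
((-0.9484189748764038, 68.15773010253906), 22.672470092773438)
turn/row [0.0001, 0.0001, -0.0] deg 0.1 step mm 25.8
0 [0.003, 0.002, 0.323]
1 [0.003, 0.002, 0.323]
2 [0.003, 0.002, 0.323]
3 [0.003, 0.003, 0.323]
```

View pics/w1.png

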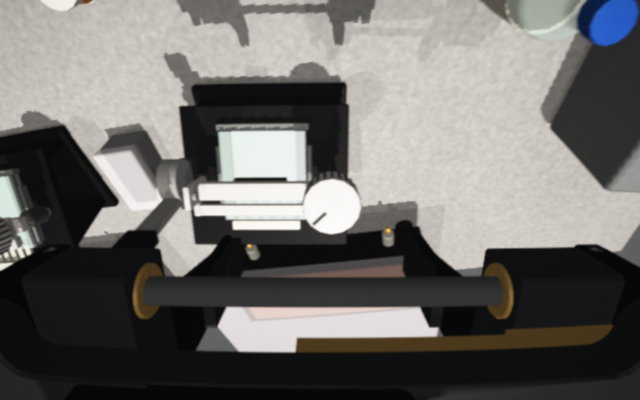

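The wrist view shows the nut's disc at (332,206) with the open fingers straddling it, and the lever's end at (175,180). I'll check which way joint 7 turns.

```bash
python3 -m creep '{"translation":[[0,0,0],[0,0,0]],"turn":[[0,0,-0.055],[0,0,-0.055]],"grip":[1,1]}'
python3 - <<'E'
from h import *
show()
E
```

```text
time_s: 2.02
tool_pos: [0.5464, 0.2663, 0.2427]
tool_rot: [-170.2, 25.4, -166.6]
force: [-0.5, 1.1, 0.7]
grip_width: 0.0875
grasp_force: 0.0
2.025 bed [  0.2  68.6 176.8] q [-49.8  -2.    9.  108.6  24.6  57.5  50. ] F [-0.5  1.1  0.7] T [0.12 0.55 0.01] g 0.0875 0.0
```

```bash
python3 -m creep '{"translation":[[0,0,0],[0,0,0],[0,0,0],[0,0,0],[0,0,0]],"turn":[[0,0,-0.055],[0,0,-0.055],[0,0,-0.055],[0,0,-0.055],[0,0,-0.055]],"grip":[1,1,1,1,1]}' >/dev/null; python3 -m creep '{"translation":[[0,0,0],[0,0,0],[0,0,0]],"turn":[[0,0,-0.055],[0,0,-0.055],[0,0,0]],"grip":[1,1,1]}'
python3 - <<'E'
from h import *
show()
plan(b2w([0,66.5,72]),toolR(-90),4)
E
```

```text
time_s: 3.02
tool_pos: [0.5465, 0.2661, 0.2426]
tool_rot: [-152.9, 0.6, -99.8]
force: [-0.5, -0.8, -0.2]
grip_width: 0.0867
grasp_force: 0.0
3.025 bed [  0.3  68.5 176.8] q [-51.   -2.1  10.2 108.6  24.7  57.5 118.8] F [-0.5 -0.8 -0.2] T [0.1  0.62 0.03] g 0.0867 0.0
turn/row [-0.0002, 0.0004, -0.0011] deg 0.9 step mm 26.2
0 [0.008, 0.002, 0.327]
1 [0.007, 0.002, 0.327]
2 [0.007, 0.001, 0.327]
3 [0.007, 0.001, 0.327]
```

```bash
python3 -m creep '{"translation":[[0.007,0,0.33],[0.007,0,0.33],[0.007,0,0.33],[0.007,0,0.32],[0,0,0]],"turn":[[0,0,0],[0,0,0],[0,0,0],[0,0,0],[0,0,0]],"grip":[1,1,1,1,1]}' 
python3 -m creep '{"translation":[[0,0,0],[0,0,0],[0,0,0],[0,0,0],[0,0,0]],"turn":[[0,0,0],[0,0,0],[0,0,0],[0,0,0],[0,0,0]],"grip":[0.3,0.3,0.3,0.3,0.3]}' 40
python3 - <<'E'
from h import *
show()
E
```

```text
time_s: 3.65
tool_pos: [0.5931, 0.2543, 0.147]
tool_rot: [-153.0, 0.4, -100.0]
force: [-0.2, 0.3, 0.8]
grip_width: 0.087
grasp_force: 0.0
time_s: 4.28
tool_pos: [0.5927, 0.2553, 0.1487]
tool_rot: [-153.0, 0.5, -99.8]
force: [-9.3, 0.8, 0.9]
grip_width: 0.0451
grasp_force: 3.7
4.275 bed [-0.2 65.2 71.5] q [-48.4   6.6  12.9 111.1  24.5  45.3 119.4] F [-9.3  0.8  0.9] T [0.35 2.43 0.01] g 0.0451 3.7174478941597044
```

```bash
python3 -m creep '{"translation":[[0,0,0],[0,0,0],[0,0,0]],"turn":[[0,0,0],[0,0,0],[0,0,0]],"grip":[0.3,0.3,0.3]}' 40
python3 - <<'E'
from h import *
show(); print(pose()[1][:,1]@env.get_obs()["force"])
E
```

```text
time_s: 4.65
tool_pos: [0.5921, 0.2554, 0.1483]
tool_rot: [-153.0, 0.5, -99.8]
force: [-7.3, -0.2, 2.6]
grip_width: 0.0438
grasp_force: 40.0
4.65 bed [-0.9 65.2 71.5] q [-48.4   6.6  12.8 111.2  24.5  45.3 119.4] F [-7.3 -0.2  2.6] T [ 0.2   1.71 -0.09] g 0.0438 39.99631779268384
5.191730390553481
```

```bash
python3 -m creep '{"translation":[[0,0,0.0046],[0,0,0.0046],[0,0,0.0046],[0,0,0.0046],[0,0,0.0046]],"turn":[[0,0,0.0556],[0,0,0.0556],[0,0,0.0556],[0,0,0.0556],[0,0,0.0556]],"grip":[0.3,0.3,0.3,0.3,0.3]}' 40
python3 - <<'E'
from h import *
show(); o=env.get_obs(); print("tool F",(pose()[1].T@o["force"]).round(1),"tool T",(pose()[1].T@o["wrist_torque"]).round(2))
c=env.read_camera("wrist"); cv2.imwrite("pics/w2.png",c["frame"][...,::-1])
E
```

```text
time_s: 5.28
tool_pos: [0.5913, 0.2567, 0.1457]
tool_rot: [-162.4, 20.7, -146.9]
force: [-10.8, 1.7, 2.5]
grip_width: 0.0434
grasp_force: 40.0
5.275 bed [-3.  66.3 69.7] q [-51.6   6.8  16.2 111.3  23.9  45.   69.5] F [-10.8   1.7   2.5] T [0.39 2.44 0.33] g 0.0434 39.9899318581447
tool F [ 6.7  5.4 -7.2] tool T [-1.67  1.83 -0.29]
```

View pics/w2.png

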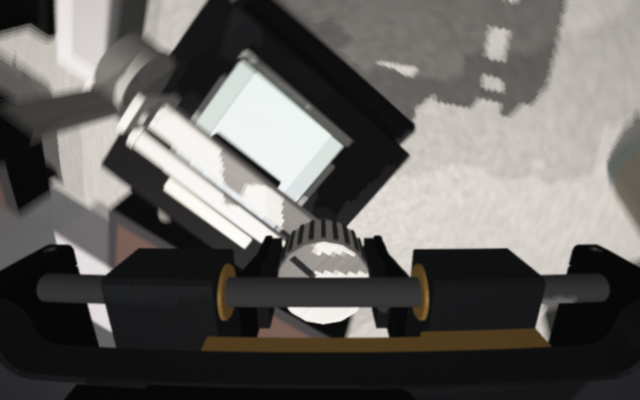

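The nut is held square between the pads at (320,280) and turning with them. I'll continue and relieve the small side load.

```bash
python3 -m creep '{"translation":[[0.012,0.01,-0.004],[0,0,0.004],[0,0,0.0046],[0,0,0.0046],[0,0,0.0046]],"turn":[[0,0,0.0556],[0,0,0.0556],[0,0,0.0556],[0,0,0.0556],[0,0,0.0556]],"grip":[0.3,0.3,0.3,0.3,0.3]}' >/dev/null
python3 - <<'E'
from h import *
show(); o=env.get_obs(); print("tool F",(pose()[1].T@o["force"]).round(1),"tool T",(pose()[1].T@o["wrist_torque"]).round(2))
E
```

```text
5.95 bed [-3.6 68.6 68. ] q [-54.9   7.   19.6 111.6  23.4  44.3  19.8] F [ 0.3  8.1 -7.8] T [1.43 1.35 1.07] g 0.0432 39.99627179000527
tool F [5.9 7.  6.6] tool T [-1.23  1.83 -0.4 ]
```

```bash
python3 -m creep '{"translation":[[0,0.006,0.0046],[0,0.006,0.0046],[0,0.006,0.0046],[0,0.006,0.0046]],"turn":[[0,0,0.0556],[0,0,0.0556],[0,0,0.0556],[0,0,0.0556]],"grip":[0.3,0.3,0.3,0.3]}' >/dev/null
python3 -m creep '{"translation":[[0,0.006,0.0046],[0,0.006,0.0046],[0,0.006,0.0046],[0,0,0]],"turn":[[0,0,0.0556],[0,0,0.0556],[0,0,0.0556],[0,0,0]],"grip":[0.3,0.3,0.3,0.3]}' >/dev/null
python3 - <<'E'
from h import *
show(); o=env.get_obs(); print("tool F",(pose()[1].T@o["force"]).round(1),"tool T",(pose()[1].T@o["wrist_torque"]).round(2))
E
```

```text
6.95 bed [-1.2 70.9 65.5] q [-59.9   7.7  25.1 111.3  22.   43.8 -49. ] F [ 0.8  6.8 -7.7] T [1.63 1.21 0.42] g 0.0432 39.9980500806123
tool F [ 7.3 -2.7  6.8] tool T [1.21 1.66 0.28]
```

```bash
python3 -m creep '{"translation":[[0,0,0],[0,0,0],[0,0,0],[0,0,-0.4],[0,0,-0.5]],"turn":[[0,0,0],[0,0,0],[0,0,0],[0,0,0],[0,0,0]],"grip":[1,1,1,1,1]}'
python3 -m creep '{"translation":[[0,0,-0.65],[0,0,0],[0,0,0],[0,0,0],[0,0,0]],"turn":[[0,0,0],[0,0,-0.055],[0,0,-0.055],[0,0,-0.055],[0,0,-0.055]],"grip":[1,0,0,0,0]}'
python3 -m creep '{"translation":[[0,0,0],[0,0,0],[0,0,0],[0,0,0],[0,0,0]],"turn":[[0,0,-0.055],[0,0,-0.055],[0,0,-0.055],[0,0,-0.055],[0,0,0]],"grip":[0,0,0,0,0]}'
python3 - <<'E'
from h import *
show()
c=env.read_camera("scene"); cv2.imwrite("pics/s2.png",c["frame"][...,::-1]); W=cloud(c); np.save("s2.npy",W)
for P in (np.load("scene.npy"),W):
    B=w2b(P.reshape(-1,3)); lv=(abs(B[:,1]+66)<14)&(B[:,2]>90)&(B[:,2]<185)&(abs(B[:,0])<60); L=B[lv]
    print(lv.sum(),L.min(0).round(1),L.max(0).round(1),"slope",np.polyfit(L[:,2],L[:,0],1))
    t=(np.hypot(B[:,0]+.8,B[:,1]-68)<20)&(B[:,2]>75)&(B[:,2]<115); print("nut z",np.percentile(B[t][:,2],[80,90,97]).round(1))
    bar=(abs(B[:,1])<35)&(B[:,2]>30)&(B[:,2]<75); print(" bar",np.percentile(B[bar][:,2],[10,50,90]))
plan(b2w([65,-66,195]),toolR(0),5)
E
```

```text
time_s: 7.58
tool_pos: [0.5648, 0.2607, 0.2088]
tool_rot: [153.2, 4.1, 88.9]
force: [0.7, 0.7, 0.3]
grip_width: 0.0833
grasp_force: 0.0
time_s: 8.2
tool_pos: [0.542, 0.2649, 0.2554]
tool_rot: [161.2, 20.0, 126.5]
force: [-0.5, -0.7, 0.3]
grip_width: 0.0553
grasp_force: 0.0
time_s: 8.82
tool_pos: [0.5419, 0.265, 0.2553]
tool_rot: [178.8, 27.2, 168.7]
force: [0.3, 0.1, -0.5]
grip_width: 0.0056
grasp_force: 0.0
8.825 bed [  2.2  66.7 190. ] q [-66.8  -3.9  25.  108.5  26.1  59.5  27. ] F [ 0.3  0.1 -0.5] T [ 0.13  0.57 -0.01] g 0.0056 0.0
148 [  5.5 -78.   90.9] [ 25.6 -54.7 169.1] slope [ 0.18758749 -9.49088907]
nut z [100.1 100.8 101.4]
 bar [34.446193   52.78373138 68.3828188 ]
144 [  5.6 -77.7  90. ] [ 26.6 -55.4 162.7] slope [ 0.17953018 -7.26921733]
nut z [93.6 94.2 94.5]
 bar [35.15675627 48.67128908 68.63490221]
turn/row [0.0002, 0.0002, -0.0022] deg 2.0 step mm 29.4
0 [-0.169, -0.326, -0.013]
1 [-0.166, -0.328, -0.013]
2 [-0.164, -0.329, -0.013]
3 [-0.162, -0.33, -0.013]
4 [-0.16, -0.331, -0.013]
```

```bash
python3 -m creep '{"translation":[[-0.17,-0.325,-0.013],[-0.165,-0.33,-0.013],[-0.165,-0.33,-0.013],[-0.16,-0.33,-0.013],[-0.16,-0.33,-0.013]],"turn":[[0,0,-0.002],[0,0,-0.002],[0,0,-0.002],[0,0,-0.002],[0,0,-0.002]],"grip":[0,0,0,0,0]}' >/dev/null
python3 -m creep '{"translation":[[0.15,0,0.2],[0,0,0.4],[0,0,0]],"turn":[[0,0,0],[0,0,0],[0,0,0]],"grip":[0,0,0]}'
python3 - <<'E'
from h import *
show()
c=env.read_camera("scene"); cv2.imwrite("pics/s3.png",cv2.resize(c["frame"][170:310,320:460,::-1],None,fx=4,fy=4))
H=np.array([0,61.])
for q in np.arange(.3,2.1,.1):
    t=q-.48; p=H+85*np.array([-np.sin(t),np.cos(t)])+5.5*np.array([np.cos(t),np.sin(t)])+[9.5,0]
    print(round(q,2),p.round(1))
E
```

```text
time_s: 9.88
tool_pos: [0.5832, 0.1238, 0.2365]
tool_rot: [-179.9, 26.9, 170.9]
force: [0.1, -0.2, 1.4]
grip_width: 0.0005
grasp_force: 0.0
9.875 bed [ 50.1 -66.1 144.5] q [-60.9  -8.8  34.8 113.8  25.2  53.2  43.8] F [ 0.1 -0.2  1.4] T [ 0.1   0.56 -0.03] g 0.0005 0.0
0.3 [ 30.1 143.6]
0.4 [ 21.8 145.3]
0.5 [ 13.3 146.1]
0.6 [  4.8 146. ]
0.7 [ -3.7 145.2]
0.8 [-12.  143.4]
0.9 [-20.1 140.9]
1.0 [-28.  137.5]
1.1 [-35.4 133.4]
1.2 [-42.4 128.5]
1.3 [-48.9 123. ]
1.4 [-54.8 116.9]
1.5 [-60.1 110.2]
1.6 [-64.6 103. ]
1.7 [-68.4  95.4]
1.8 [-71.5  87.4]
1.9 [-73.7  79.2]
2.0 [-75.1  70.8]
```

View pics/s3.png

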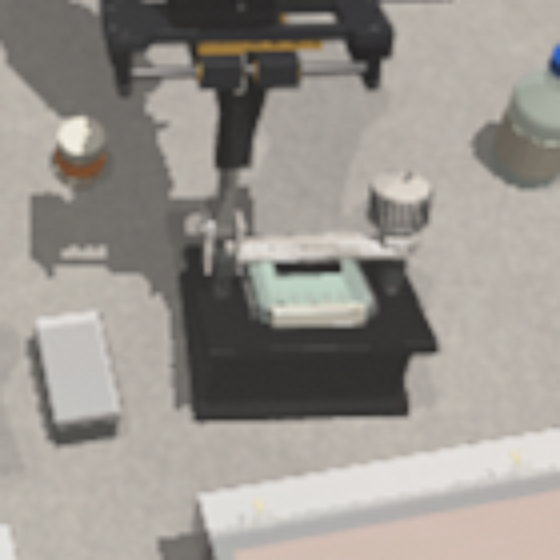

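The crop shows the shut fingers at (240,130) right behind the lever paddle, with the comb's back close against the glass. I'll push the lever in small steps and read the force.

```bash
cat > s.py <<'E'
from h import *
o=env.get_obs(); Fb=bedR().T@o["force"]; b=w2b(o["tool_pos"])
c=np.array([b[0]-9.5,b[2]-61]); r=np.hypot(*c); q=.48+np.arctan2(-c[0],c[1])+np.arcsin(5.5/r)
print("t",round(o["time_s"],2),"bed",b.round(1),"q~",q.round(3),"Fbed",Fb.round(1),"j",o["qpos"].round(0))
E
python3 -m creep '{"translation":[[0.25,0,-0.01],[0.1,0,-0.005],[0.11,0,0],[0.106,0,0],[0,0,0]],"turn":[[0,0,0],[0,0,0],[0,0,0],[0,0,0],[0,0,0]],"grip":[0,0,0,0,0]}' >/dev/null; python3 s.py
python3 -m creep '{"translation":[[0.053,0,0.005],[0.053,0,0.005],[0,0,0]],"turn":[[0,0,0],[0,0,0],[0,0,0]],"grip":[0,0,0]}' >/dev/null; python3 s.py
python3 -m creep '{"translation":[[0.052,0,0.01],[0.052,0,0.012],[0,0,0]],"turn":[[0,0,0],[0,0,0],[0,0,0]],"grip":[0,0,0]}' >/dev/null; python3 s.py
```

```text
t 10.55 bed [  7.1 -65.4 147.9] q~ 0.571 Fbed [-0.7 -0.5  0.1] j [-61. -13.  31. 119.  29.  53.  38.]
t 10.93 bed [ -1.  -65.7 146.9] q~ 0.665 Fbed [0.5 0.3 2.1] j [-61. -14.  30. 120.  30.  53.  37.]
t 11.3 bed [ -9.6 -65.7 145. ] q~ 0.768 Fbed [ 0.8 -0.2 -0.4] j [-60. -14.  29. 121.  30.  53.  36.]
```

```bash
python3 -m creep '{"translation":[[0.052,0,0.016],[0.051,0,0.018],[0,0,0]],"turn":[[0,0,0],[0,0,0],[0,0,0]],"grip":[0,0,0]}' >/dev/null; python3 s.py
python3 -m creep '{"translation":[[0.05,0,0.02],[0.05,0,0.023],[0,0,0]],"turn":[[0,0,0],[0,0,0],[0,0,0]],"grip":[0,0,0]}' >/dev/null; python3 s.py
python3 -m creep '{"translation":[[0.048,0,0.025],[0.046,0,0.027],[0,0,0]],"turn":[[0,0,0],[0,0,0],[0,0,0]],"grip":[0,0,0]}' >/dev/null; python3 s.py
```

```text
t 11.68 bed [-17.3 -65.6 142.5] q~ 0.862 Fbed [ 1.  -0.4  2.1] j [-60. -14.  28. 122.  31.  53.  35.]
t 12.05 bed [-24.3 -65.4 139.6] q~ 0.95 Fbed [ 2.7 -0.   4.9] j [-60. -15.  28. 123.  31.  52.  34.]
t 12.43 bed [-30.4 -65.1 136.1] q~ 1.034 Fbed [ 4.3 -1.7  8.6] j [-60. -15.  27. 124.  31.  52.  33.]
```

```bash
python3 s.py
python3 - <<'E'
from h import *
for n in("scene","top"):
    c=env.read_camera(n); B=w2b(cloud(c).reshape(-1,3)); C=c["frame"].reshape(-1,3)
    m=(abs(B[:,1]+66)<6)&(B[:,2]>85)&(B[:,2]<180)&(B[:,0]<5)&(B[:,0]>-75)
    L=B[m]
    for lo in range(-75,5,8):
        k=(L[:,0]>=lo)&(L[:,0]<lo+8)
        if k.any(): print(n,k.sum(),L[k].min(0).round(1),np.median(L[k],0).round(1),L[k].max(0).round(1))
E
python3 s.py
```

```text
t 12.43 bed [-30.4 -65.1 136.1] q~ 1.034 Fbed [ 4.3 -1.7  8.6] j [-60. -15.  27. 124.  31.  52.  33.]
scene 6 [-39.3 -70.  113.4] [-37.4 -66.4 125.4] [-35.  -60.7 126.8]
scene 24 [-33.8 -70.7  98.3] [-31.4 -65.3 119.6] [-27.2 -60.6 162.6]
scene 70 [-26.9 -71.1  85.5] [-22.3 -66.5 147. ] [-19.1 -60.2 178.5]
scene 18 [-18.6 -71.6  85.7] [-16.6 -65.5  92.9] [-11.2 -61.7 176.4]
scene 1 [-10.2 -69.   90.4] [-10.2 -69.   90.4] [-10.2 -69.   90.4]
top 2 [-30.  -70.7 106.1] [-28.6 -67.5 108.5] [-27.3 -64.2 110.9]
top 19 [-26.8 -71.7  91.7] [-21.9 -65.2 106.2] [-19.1 -60.  146.4]
top 17 [-18.8 -72.   86.9] [-15.  -64.4  95. ] [-11.1 -60.1 159.8]
top 3 [-10.8 -68.8  85.5] [ -9.1 -68.   86.4] [ -7.5 -65.4  90.1]
t 12.53 bed [-30.4 -65.1 136. ] q~ 1.034 Fbed [ 4.  -2.3  7.7] j [-60. -15.  27. 124.  31.  52.  33.]
```

```bash
python3 -m creep '{"translation":[[0.06,0,0.04],[0.085,0,0.06],[0.08,0,0.07],[0,0,0]],"turn":[[0,0,0],[0,0,0],[0,0,0],[0,0,0]],"grip":[0,0,0,0]}' >/dev/null; python3 s.py
python3 -m creep '{"translation":[[0.075,0,0.08],[0.066,0,0.086],[0,0,0]],"turn":[[0,0,0],[0,0,0],[0,0,0]],"grip":[0,0,0]}' >/dev/null; python3 s.py
```

```text
t 13.03 bed [-47.6 -64.5 122.9] q~ 1.29 Fbed [ 5.6 -1.8 10.8] j [-60. -15.  27. 126.  32.  50.  31.]
t 13.4 bed [-59.3 -64.4 109.8] q~ 1.499 Fbed [ 2.4 -2.3 14.7] j [-59. -14.  26. 128.  33.  48.  29.]
```

```bash
python3 -m creep '{"translation":[[0.056,0,0.09],[0.048,0,0.095],[0,0,0]],"turn":[[0,0,0],[0,0,0],[0,0,0]],"grip":[0,0,0]}' >/dev/null; python3 s.py
python3 -m creep '{"translation":[[0.039,0,0.1],[0.028,0,0.105],[0,0,0]],"turn":[[0,0,0],[0,0,0],[0,0,0]],"grip":[0,0,0]}' >/dev/null; python3 s.py
python3 -m creep '{"translation":[[0.01,0,0.105],[0,0,0.05],[0,0,0]],"turn":[[0,0,0],[0,0,0],[0,0,0]],"grip":[0,0,0]}' >/dev/null; python3 s.py
```

```text
t 13.78 bed [-68.5 -64.4  94.3] q~ 1.712 Fbed [ 1.7 -1.   9.9] j [-59. -12.  27. 129.  33.  45.  28.]
t 14.15 bed [-76.1 -65.6  76.4] q~ 1.936 Fbed [ 0.5 -0.5  0.1] j [-59. -10.  27. 130.  33.  43.  28.]
t 14.53 bed [-77.5 -66.   64. ] q~ 2.08 Fbed [-2.5 -1.1  8.1] j [-59.  -9.  28. 130.  33.  41.  28.]
```

```bash
python3 -m creep '{"translation":[[0,0,0.02],[0,0,0]],"turn":[[0,0,0],[0,0,0]],"grip":[0,0]}' >/dev/null; python3 s.py
python3 -m creep '{"translation":[[0,0,-0.3],[0,0,-0.6],[0,0,-0.6],[0.6,0,0],[0,0,0]],"turn":[[0,0,0],[0,0,0],[0,0,0],[0,0,0],[0,0,0]],"grip":[0,0,0,0,0]}' >/dev/null; python3 s.py
python3 - <<'E'
from h import *
c=env.read_camera("scene"); cv2.imwrite("pics/s4.png",cv2.resize(c["frame"][160:310,230:460,::-1],None,fx=3,fy=3))
c=env.read_camera("top"); B=w2b(cloud(c).reshape(-1,3))
c=env.read_camera("scene"); B=np.vstack([B,w2b(cloud(c).reshape(-1,3))])
m=(abs(B[:,1]+66)<8)&(B[:,2]>40)&(B[:,2]<90)&(B[:,0]<-60)&(B[:,0]>-115); print(m.sum(),np.median(B[m],0).round(1),B[m].min(0).round(1),B[m].max(0).round(1))
E
```

```text
t 14.78 bed [-77.5 -65.9  63.1] q~ 2.09 Fbed [-5.6 -4.2 21.3] j [-59.  -9.  28. 130.  33.  40.  28.]
t 15.4 bed [-106.2  -59.5  147.4] q~ 1.448 Fbed [ 1.2 -0.6 -0.6] j [-30. -17.  -6. 130.  23.  50.  32.]
104 [-81.2 -65.9  64.2] [-107.   -74.    53.9] [-60.2 -58.2  70.7]
```

View pics/s4.png

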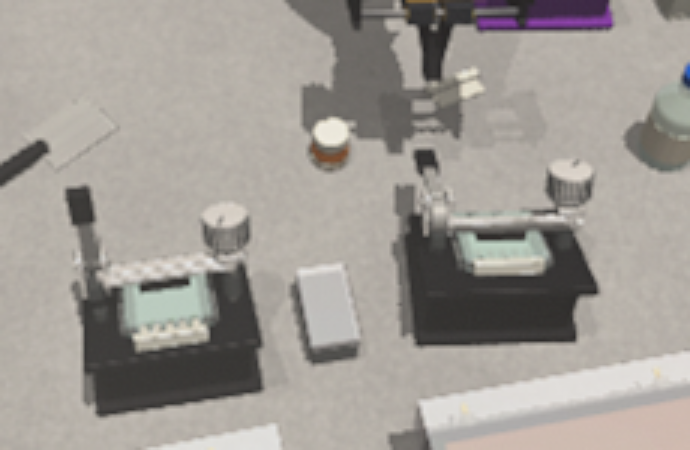

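The ready stand's lever now lies closed at (427,165). The pad is on the cassette, and the other stand and the bystanders look untouched. I'll ease away from the joint 2 limit and hand in.

```bash
python3 -m creep '{"translation":[[-0.3,0,0],[0,0,0],[0,0,0]],"turn":[[0,0,0],[0,0,0],[0,0,0]],"grip":[0,0,0]}' >/dev/null; python3 s.py
python3 -c "
from cell import env
print(env.sign_off())"
```

```text
t 15.93 bed [-80.5 -58.  148.5] q~ 1.324 Fbed [0.5 0.6 0.2] j [-31. -16.  -3. 127.  23.  50.  34.]
the job is handed in; nothing more can be done
None
```

Job handed in, but no verdict came back: I tightened the pushed-in-comb stand's nut about 3 rad, felt the lever start to resist at about 0.87 rad, swung it closed to its stop and let go; the pad force itself was not measured.

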